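# Unstack the painted plaster plaques onto their drying stands

### The job

The freshly painted plaster plaques are piled up on the turntable: take the pile apart and lay each plaque, painted side up, on the drying stand of its own colour, centred, lengthwise along the stand and flat on both ribs. Never lay or drop a plaque on the tabletop, and do not shift or knock over the two paint jars.

Things in the scene. Friction and masses are not known exactly. Their poses are not given: they have to be found in the camera images.
- plaque_red: loose white plaster plaque, red panel on top: flat bar 124 mm long (x), 40 wide (y), 16 thick, round ends, upright sides, 110 g. Origin: centre of underside, z up. At the start topmost in the stack: all centred to a few mm, fanned about 45 degrees apart so that every end shows, on a fixed round aluminium turntable (144 mm across, 30 high) that stands anywhere among the stands
- plaque_green: loose white plaster plaque, green panel on top: flat bar 124 mm long (x), 40 wide (y), 16 thick, round ends, upright sides, 110 g. Origin: centre of underside, z up. At the start third from below in the stack: all centred to a few mm, fanned about 45 degrees apart so that every end shows, on a fixed round aluminium turntable (144 mm across, 30 high) that stands anywhere among the stands
- plaque_blue: loose white plaster plaque, blue panel on top: flat bar 124 mm long (x), 40 wide (y), 16 thick, round ends, upright sides, 110 g. Origin: centre of underside, z up. At the start second from below in the stack: all centred to a few mm, fanned about 45 degrees apart so that every end shows, on a fixed round aluminium turntable (144 mm across, 30 high) that stands anywhere among the stands
- plaque_yellow: loose white plaster plaque, yellow panel on top: flat bar 124 mm long (x), 40 wide (y), 16 thick, round ends, upright sides, 110 g. Origin: centre of underside, z up. At the start lowest in the stack: all centred to a few mm, fanned about 45 degrees apart so that every end shows, on a fixed round aluminium turntable (144 mm across, 30 high) that stands anywhere among the stands
- stand_red: drying stand fixed to the table: base board painted red, 160 mm long (x), 66 wide (y), 8 thick, with two light wooden ribs across it at x = -40 and +40 mm, each 12 mm wide and 58 long (along y), tops 20 mm above the table. A plaque rests on both ribs, underside at 20 mm. Origin: centre of the board's underside, on the table.
- stand_green: drying stand fixed to the table: base board painted green, 160 mm long (x), 66 wide (y), 8 thick, with two light wooden ribs across it at x = -40 and +40 mm, each 12 mm wide and 58 long (along y), tops 20 mm above the table. A plaque rests on both ribs, underside at 20 mm. Origin: centre of the board's underside, on the table.
- stand_blue: drying stand fixed to the table: base board painted blue, 160 mm long (x), 66 wide (y), 8 thick, with two light wooden ribs across it at x = -40 and +40 mm, each 12 mm wide and 58 long (along y), tops 20 mm above the table. A plaque rests on both ribs, underside at 20 mm. Origin: centre of the board's underside, on the table.
- stand_yellow: drying stand fixed to the table: base board painted yellow, 160 mm long (x), 66 wide (y), 8 thick, with two light wooden ribs across it at x = -40 and +40 mm, each 12 mm wide and 58 long (along y), tops 20 mm above the table. A plaque rests on both ribs, underside at 20 mm. Origin: centre of the board's underside, on the table.
- capped_jar: bystander, loose: white paint jar with a green cap, 48 mm in diameter, 85 mm high, upright on the table; origin: centre of its underside. Leave it alone.
- open_jar: bystander, loose: white waisted paint jar without a cap, blue paint at the mouth, 50 mm in diameter, 82 mm high, upright on the table; origin: centre of its underside. Leave it alone.
There are look-alikes about, which are no part of the job. Leave any black look-alike of the plaque_yellow alone.

How it is judged:
By the outcome, as a careful person would: the job done as asked, in the order asked, and still so for the second after the job is handed in, with the robot touching nothing.
It also fails if it takes over 128 s, if anything falls off the work surface, if the arm or the gripper's body presses on something with over 40 N, if the wrist force passes 120 N, or if a joint passes its speed limit or range.

### The arm

A 6-joint arm with a two-finger parallel gripper is mounted at the origin on the work surface. World frame = base frame: x ahead of the robot, y to its left, z up, the work surface at z = 0. Lengths are in m, angles in rad, forces in N, time in s.
With the tool pointing down it reaches from about 0.375 to 0.9 m from the base axis. Payload 3.1 kg.
Tool frame: the origin (TCP) lies on the centre line of the jaws, within the pads' length; the fingertips stand 25 mm ahead of it and the grasp point (between the pads) lies 6 mm ahead of it (manip.tip_extent is the distance from the TCP to the fingertips, in m); z points along the fingers, y is the line along which they close (so a half turn about z gives the same grasp; the last joint's range is limited). The gripper opens to 85 mm and grips with 20 to 120 N. Pads are 22 mm wide; open, the fingers measure 114 mm over their backs; the gripper's body (76 mm by 85 mm) begins 54 mm behind the grasp point. The pads swing forward as they close: fully open they stand 13 mm farther back than shut.
Start: joints at [1.117, 0.527, 1.433, -0, 1.181, -0.178], TCP at [0.17, 0.602, 0.256] pointing down, gripper open.
Joint ranges: [-3.08, 3.08], [-0.75, 2.2], [0.22, 2.44], [-1.43, 4.57], [0, 2.65], [-2.85, 2.85]. Speed limits (rad/s): [2.79, 2.79, 3.14, 3.14, 3.14, 3.14].

### API

Orientations are given as a unit quaternion [x, y, z, w].
In Python, from station import readout, imaging, order, manip gives the robot as it stands.
- The arm moves only by the tool move_arm, never from a script. Its argument "rows" is a list of rows, each a list of 7 numbers: the turn, a rotation vector about the tool's x, y, z in degrees, then the shift along the tool's x, y, z in mm, then the closure, from 0 (fully open) to 1 (shut). A call has 1 to 12 rows; each row is the pose to reach, as a shift and turn from the pose commanded when the call began, along the tool's axes at that moment; what a row does not reach only later rows make up. A row lasts 1/12 s, in which the tool goes at most 41.7 mm and 7.16 degrees, less where a joint would pass 70% of its speed; a pose out of reach is approached as far as the arm can. A call with a gripper value outside its range is refused whole. The fingers move at their own pace and stop on an object; "squeeze" is the grip in N (left out, the last holds). Time passes only in rows, so rows that repeat a pose let the fingers close. It gives the time, the measured TCP pose, the force, the opening and the grip force at its end, in the units of the state.
- readout.sense(): the state, without advancing time (a new reading comes with each control period).
- imaging.snapshot(name): name is "scene" or "top" or "wrist"; returns a dict with "img" (420x560x3 uint8, red, green, blue), "z_map" (420x560 float32, m along the optical axis (not along the pixel's ray), 0 where there is no reading), "fovy" (degrees; the focal length in pixels is half the picture's height over the tangent of half this angle, whatever the lens; pixels are square), "cx", "cy" (the principal point, pixels), "rvec" (rotation vector, rad) and "tvec" (3), from world to camera coordinates, as OpenCV has them. Camera axes: x right, y down, z forward; pixel columns grow to the right and rows downward; lengths in m; the calibration is good to about 2 mm. A picture is of the moment at which its call begins.
- order.sign_off(): hands the job in; it is judged then, once.
The state is a dict: "t": time; "q": joint angles; "qd": joint speeds; "tau": joint torques, N m; "tcp_pos": TCP position; "tool_rot": TCP orientation; "force": force on the tool from outside, world axes, zero at the start; "ft_torque": the same for the moment, N m; "finger_gap": opening from 0.0 (shut) to 1.0 (fully open); "gripper_force": force on a finger pad.
Only numpy, scipy, OpenCV 4.12 (cv2) and the standard library are available. Lean on these libraries where they do the work, as an engineer would, in place of code of your own. Each camera call takes 0.05 s, during which the arm holds its last target. There are 200 camera calls.

## Working session

There is one attempt and no reset: what is moved stays moved. The work goes in short steps, Python scripts to look and compute and a tool call to move; the robot and the scene stay as the last step left them, time stands still between calls to the robot, and variables do not carry over. Pictures are saved under pics/ and viewed, at most 14 in all, crops included, and the job is handed in when it is done.

Besides the shell and the picture viewer there is one more tool, called after "Request:" as name(argument=value, ...) on one line, values as JSON. move_arm: Moves the arm, as the interface text tells. Its arguments: {"type":"object","properties":{"rows":{"type":"array"},"squeeze":{"type":"number"}},"required":["rows"]}

```bash
mkdir -p pics; ls; python3 - <<'E'
from station import readout, imaging
import cv2,pickle
print(readout.sense())
for n in ("scene","top"):
    s=imaging.snapshot(n); pickle.dump(s,open(n+".pkl","wb"))
    cv2.imwrite(f"pics/{n}0.png",cv2.resize(s["img"][:,:,::-1],(800,600)))
    print(n,s["fovy"],s["cx"],s["cy"],s["rvec"],s["tvec"])
E
```

```text
pics
{'t': 0.0, 'q': array([ 1.11753354e+00,  5.28445444e-01,  1.43393286e+00, -1.88543608e-06,
        1.18140453e+00, -1.78497144e-01]), 'qd': array([-0.0002841 , -0.00091228,  0.00062485, -0.00010343, -0.00077755,
       -0.00217274]), 'tau': array([ 3.76825074e-04, -4.42348766e+01, -1.78025830e+01, -1.61308785e-04,
        8.41820467e-03,  6.82475623e-07]), 'tcp_pos': array([0.16924393, 0.6009432 , 0.25533658]), 'tool_rot': array([ 1.36950629e-01,  9.90577269e-01, -1.04117961e-03, -3.39364440e-04]), 'force': array([0.16820796, 1.04968339, 0.41099786]), 'ft_torque': array([ 0.04199288, -0.01834897, -0.03701956]), 'gripper_force': 0.0, 'finger_gap': 0.9961126743862574}
scene 43.76825435942995 281.21685376061583 208.04764883374943 [ 1.63508241  1.84622897 -0.79886697] [ 0.0445205  -0.26905386  1.59172484]
top 48.784242216435096 267.7846292158147 202.8963474046778 [ 2.12641026 -2.15994297  0.18441657] [0.00529074 0.47525598 1.23002404]
```

View pics/top0.png

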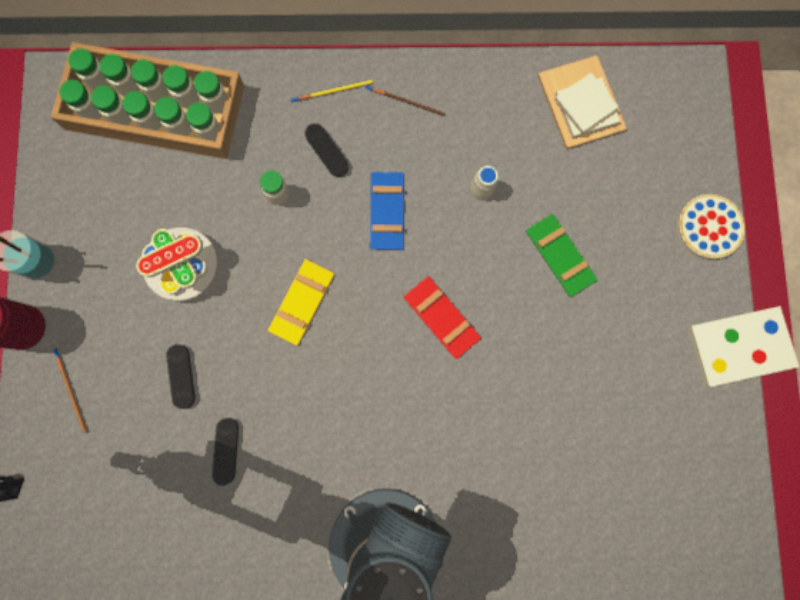

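View pics/scene0.png

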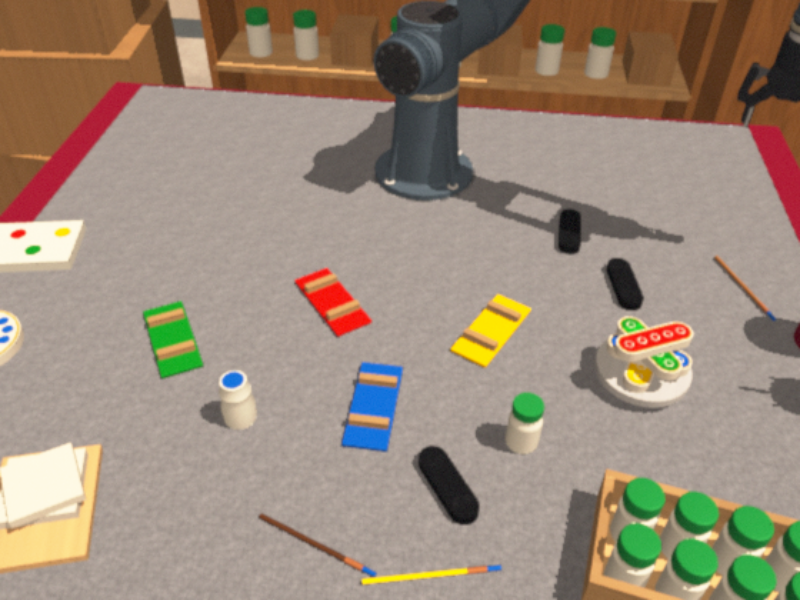

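The top view (800x600) shows the pile at (177,262) and the stands: blue (387,211), yellow (301,302), red (442,317), green (561,255). The jars are at (272,185) and (486,180). The black look-alikes are clear of all of these.

```bash
cat > h.py <<'E'
import numpy as np,cv2,pickle
from scipy.spatial.transform import Rotation as R
def cloud(s):
    f=210/np.tan(np.radians(s["fovy"]/2)); z=s["z_map"]; v,u=np.mgrid[:420,:560]
    P=np.stack([(u-s["cx"])/f*z,(v-s["cy"])/f*z,z],-1)
    Rm=R.from_rotvec(s["rvec"]).as_matrix()
    W=(P-np.array(s["tvec"]))@Rm; W[z==0]=np.nan
    return W
def masks(s):
    h=cv2.cvtColor(s["img"],cv2.COLOR_RGB2HSV).astype(int); H,S,V=h[...,0],h[...,1],h[...,2]
    ok=(S>140)&(V>70)
    return dict(red=ok&((H<6)|(H>174)),green=ok&(H>45)&(H<80),blue=ok&(H>100)&(H<125),yellow=ok&(H>22)&(H<33))
def rect(p):
    (c,(w,l),a)=cv2.minAreaRect((p*1000).astype(np.float32)); 
    if w>l: w,l,a=l,w,a+90
    return np.round(c,1),round(w,1),round(l,1),round((a+90)%180,1) # a: direction of long axis, deg from world x
E
python3 - <<'E'
from h import *
from station import manip
print([ (k,getattr(manip,k)) for k in dir(manip) if k[0]!='_'])
for n in ("top","scene"):
    s=pickle.load(open(n+".pkl","rb")); W=cloud(s); 
    for c,m in masks(s).items():
        k,lab,st,ce=cv2.connectedComponentsWithStats(m.astype(np.uint8))
        for i in range(1,k):
            if st[i,4]<12: continue
            p=W[lab==i]; p=p[np.isfinite(p).all(1)]
            zm=np.median(p[:,2])
            if len(p)<10 or not(.2<p[:,0].mean()<.95 and abs(p[:,1].mean())<.6): continue
            print(n,c,len(p),np.round(ce[i]),"z",round(zm*1000),rect(p[:,:2]))
    h=cv2.cvtColor(s["img"],cv2.COLOR_RGB2HSV)
    # heap by height
    d=np.hypot(W[...,0]-.56,W[...,1]-.39)
    for lo,hi in((.022,.036),(.040,.052),(.054,.068),(.070,.084),(.086,.1)):
        q=W[(W[...,2]>lo)&(W[...,2]<hi)&(d<.15)]; print(n,lo,len(q),rect(q[:,:2]) if len(q)>5 else '')
    for c,xy in (("cap",(272,185)),("open",(486,180))):
        if n=="top": print(c,np.round(W[int(xy[1]*.7),int(xy[0]*.7)],3))
E
```

```text
[('PlanningError', <class 'station.PlanningError'>), ('tip_extent', 0.025)]
top red 325 [117. 178.] z 94 (array([538. , 392.9]), 29.7, 111.0, 115.7)
top red 1099 [309. 222.] z 8 (array([ 426.2, -117.5]), 67.0, 159.8, 38.9)
top green 199 [56. 42.] z 96 (array([924.1, 573.5]), 41.6, 44.2, 2.4)
top green 199 [78. 46.] z 96 (array([911.8, 512.9]), 41.4, 42.0, 93.5)
top green 195 [100.  50.] z 97 (array([898.5, 452.3]), 42.3, 44.0, 17.8)
top green 194 [122.  54.] z 96 (array([887. , 393.3]), 41.8, 42.2, 146.8)
top green 186 [144.  58.] z 97 (array([875.1, 331.7]), 40.5, 42.9, 115.1)
top green 203 [50. 64.] z 97 (array([859.9, 587.3]), 41.5, 43.6, 158.3)
top green 207 [72. 68.] z 96 (array([847.5, 526.7]), 43.2, 43.5, 158.5)
top green 204 [94. 72.] z 96 (array([834.9, 465.8]), 42.9, 43.6, 78.3)
top green 203 [116.  76.] z 96 (array([823.6, 405.6]), 43.5, 43.5, 118.2)
top green 196 [138.  80.] z 97 (array([811.2, 344.9]), 41.5, 43.3, 100.8)
top green 158 [189. 127.] z 85 (array([680.9, 206.6]), 36.2, 38.1, 27.6)
top green 1000 [393. 179.] z 8 (array([ 546.2, -358.4]), 66.6, 157.7, 30.4)
top
[... 2602 characters left out ...]
9.1, -205.4]), 26.1, 26.2, 144.0)
scene blue 29 [258. 400.] z 6 (array([908.1,  19.7]), 6.1, 16.6, 76.6)
scene blue 25 [346. 397.] z 6 (array([885. , 173.5]), 9.3, 13.0, 71.7)
scene yellow 971 [343. 231.] z 6 (array([456.9, 159.3]), 70.3, 171.8, 152.6)
scene yellow 62 [444. 264.] z 45 (array([576.2, 369. ]), 17.4, 32.1, 20.0)
scene yellow 296 [290. 403.] z 6 (array([904.6,  75.4]), 13.3, 129.3, 102.9)
scene 0.022 1107 (array([551.4, 391.2]), 118.6, 143.5, 86.8)
scene 0.04 341 (array([569.2, 380.8]), 59.3, 122.0, 69.4)
scene 0.054 249 (array([538.9, 390.9]), 74.1, 119.3, 52.1)
scene 0.07 584 (array([541. , 387.8]), 97.7, 106.3, 69.2)
scene 0.086 835 (array([540. , 392.9]), 44.8, 124.2, 117.3)
```

```bash
cat >> h.py <<'E'
from station import readout,imaging
def delta(x,y,z,ang,tilt=True):
    """turn(deg rotvec, tool) and shift(mm, tool) from the measured pose to TCP (mm) pointing down, tool x along ang (deg, mod 180)"""
    s=readout.sense(); T=R.from_quat(s["tool_rot"]); p=np.array(s["tcp_pos"])*1000
    best=None
    q1=np.degrees(np.arctan2(y,x))
    for a in (ang,ang+180,ang-180):
        q6=90+q1-a
        if best is None or abs(q6)<abs(best[0]): best=(q6,a)
    a=np.radians(best[1]); X=np.array([np.cos(a),np.sin(a),0]); Z=np.array([0,0,-1.]); Y=np.cross(Z,X)
    G=R.from_matrix(np.stack([X,Y,Z],1))
    tv=(T.inv()*G).as_rotvec(degrees=True); sh=T.inv().apply(np.array([x,y,z])-p)
    print("t",round(s["t"],2),"tcp",np.round(p,1),"gap",round(s["finger_gap"],3),"F",np.round(s["force"],1),"q6goal",round(best[0]))
    print("  turn",np.round(tv,1),"shift",np.round(sh,1),"n>=",np.ceil(max(np.linalg.norm(sh)/41.7,np.linalg.norm(tv)/7.16)))
def snap(n,f,crop=None,scale=1.4):
    s=imaging.snapshot(n); pickle.dump(s,open(n+".pkl","wb")); im=s["img"][:,:,::-1]
    if crop: im=im[crop[1]:crop[3],crop[0]:crop[2]]
    cv2.imwrite("pics/"+f,cv2.resize(im,None,fx=scale,fy=scale,interpolation=cv2.INTER_CUBIC)); return s
E
python3 -c "
from h import *
delta(539,393,200,116)"
```

```text
t 0.1 tcp [169.3 601.  255.4] gap 1.001 F [ 0.6  1.1 -0.7] q6goal 10
  turn [-0.1  0.  48.3] shift [-412.3  -99.7   55.4] n>= 11.0
```

Request:
move_arm(rows=[[0,0,48.3,-412,-100,55,0],[0,0,48.3,-412,-100,55,0],[0,0,48.3,-412,-100,55,0],[0,0,48.3,-412,-100,55,0],[0,0,48.3,-412,-100,55,0],[0,0,48.3,-412,-100,55,0],[0,0,48.3,-412,-100,55,0],[0,0,48.3,-412,-100,55,0.35],[0,0,48.3,-412,-100,55,0.35],[0,0,48.3,-412,-100,55,0.35],[0,0,48.3,-412,-100,55,0.35],[0,0,48.3,-412,-100,55,0.35]], squeeze=30)

```text
t: 1.1
tcp_pos: [0.542, 0.3909, 0.2]
tool_rot: [0.532, 0.847, -0.0, 0.0]
force: [-0.2, 0.9, 0.7]
finger_gap: 0.65
gripper_force: 0.0
```

```bash
python3 - <<'E'
from h import *
s=snap("wrist","w1.png"); W=cloud(s)
for lo,hi in((.022,.036),(.040,.052),(.054,.068),(.070,.084),(.086,.1)):
    q=W[(W[...,2]>lo)&(W[...,2]<hi)&(np.hypot(W[...,0]-.54,W[...,1]-.39)<.1)]; print(lo,len(q),round(np.median(q[:,2])*1000,1),rect(q[:,:2]) if len(q)>5 else '')
m=masks(s)
for c in m:
    k,lab,st,ce=cv2.connectedComponentsWithStats(m[c].astype(np.uint8))
    for i in range(1,k):
        if st[i,4]>60:
            p=W[lab==i]; p=p[np.isfinite(p).all(1)]; print(c,len(p),np.round(ce[i]),np.round(np.median(p[:,2])*1000),rect(p[:,:2]))
delta(539,393,125,116)
E
```

```text
0.022 4701 30.6 (array([536.8, 395. ]), 134.0, 143.8, 153.3)
0.04 2118 47.2 (array([532.5, 388.4]), 95.2, 102.8, 119.0)
0.054 1912 63.2 (array([534.1, 392.1]), 65.4, 119.8, 54.6)
0.07 5542 79.1 (array([535.7, 389.9]), 95.2, 106.9, 73.1)
0.086 9708 95.1 (array([537.1, 392.4]), 40.1, 123.9, 115.6)
red 5141 [279. 208.] 95.0 (array([537.4, 392.4]), 30.1, 113.8, 115.6)
red 119 [279. 150.] 96.0 (array([518.1, 432.1]), 6.9, 7.1, 115.6)
red 108 [279. 184.] 96.0 (array([527.9, 412.2]), 7.2, 7.3, 147.2)
red 100 [279. 216.] 96.0 (array([537.2, 392.7]), 6.7, 8.0, 115.8)
red 90 [279. 246.] 96.0 (array([547. , 372.7]), 7.0, 7.5, 132.2)
red 85 [280. 274.] 96.0 (array([556.8, 353.3]), 7.1, 7.5, 114.9)
green 1191 [329. 206.] 79.0 (array([570.7, 409.5]), 30.5, 31.4, 115.5)
green 1347 [223. 216.] 79.0 (array([503.7, 368.6]), 30.8, 39.1, 31.2)
green 76 [336. 206.] 79.0 (array([572.6, 411.3]), 6.1, 6.6, 31.5)
green 70 [243. 215.] 80.0 (array([516.2, 376.4]), 5.9, 7.0, 114.3)
green 74 [214. 219.] 80.0 (array([498. , 365.2]), 6.6, 7.2, 104.7)
green 1033 [549. 386.] 97.0 (array([707.8, 385.6]), 30.0, 251.0, 162.2)
blue 472 [324. 157.] 63.0 (array([551.2, 437.4]), 18.2, 25.8, 120.8)
blue 71 [317. 158.] 64.0 (array([547.7, 434.5]), 6.2, 6.5, 90.4)
blue 166 [238. 249.] 63.0 (array([523.6, 342.3]), 9.1, 19.1, 28.8)
yellow 765 [228. 159.] 47.0 (array([488.7, 400.7]), 22.5, 35.1, 99.0)
yellow 89 [232. 158.] 48.0 (array([491.5, 403.3]), 7.1, 7.8, 27.4)
yellow 126 [337. 206.] 79.0 (array([571.4, 409.7]), 31.8, 34.4, 115.7)
yellow 117 [211. 213.] 79.0 (array([496.5, 370. ]), 26.4, 42.4, 89.9)
yellow 169 [318. 241.] 47.0 (array([583.5, 370.4]), 8.9, 20.2, 60.8)
yellow 2237 [ 84. 305.] 9.0 (array([417.9, 180.4]), 64.5, 65.6, 62.3)
t 1.15 tcp [539.6 392.3 200.3] gap 0.652 F [ 0.8 -0.2  0.1] q6goal 10
  turn [-0.1 -0.  -0.2] shift [ 0.9 -0.1 75.3] n>= 2.0
```

View pics/w1.png

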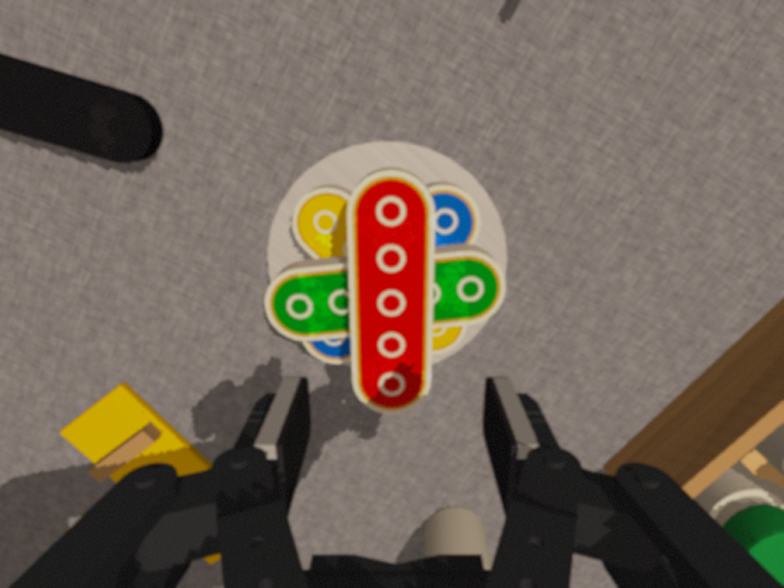

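The wrist view shows red upright at (390,290), the green ends left and right of it, and the fingertips at (295,380) and (495,380). I'll measure the tip height from this depth map.

```bash
python3 - <<'E'
from h import *
s=pickle.load(open("wrist.pkl","rb")); W=cloud(s)
t=R.from_quat(readout.sense()["tool_rot"]); p=np.array(readout.sense()["tcp_pos"])
L=t.inv().apply((W-p).reshape(-1,3)).reshape(W.shape)*1000
m=(W[...,2]>.12)&(W[...,2]<.3)
q=L[m]
for sg in (-1,1):
    a=q[np.sign(q[:,1])==sg]; a=a[np.argsort(-a[:,2])]; print(np.round(a[:300:40],1)); i=a[a[:,2]>a[5,2]-8]; print("inner y",np.abs(i[:,1]).min().round(1),"outer",np.abs(i[:,1]).max().round(1), "x",i[:,0].min().round(1),i[:,0].max().round(1))
delta(537.2,392.5,130,115.6)
E
```

```text
[[ -7.  -27.4  21.2]
 [  3.  -27.2  18.4]
 [ -1.7 -27.3  17.1]
 [  2.5 -27.2  15.8]
 [  6.1 -27.2  14.7]
 [-10.2 -27.2  13.8]
 [ 10.  -27.5  13. ]
 [  9.5 -30.3  12.2]]
inner y 26.8 outer 39.5 x -12.2 10.4
[[ 1.1 28.6 21.4]
 [ 1.3 28.5 18.5]
 [-3.8 28.6 16.9]
 [ 9.3 30.2 15.7]
 [10.3 33.7 14.7]
 [ 9.8 29.8 13.9]
 [ 9.8 33.8 13. ]
 [ 0.3 28.4 12.2]]
inner y 28.0 outer 40.4 x -12.2 10.3
t 1.15 tcp [539.6 392.3 200.3] gap 0.652 F [ 0.8 -0.2  0.1] q6goal 11
  turn [-0.1 -0.   0.2] shift [ 1.2 -1.9 70.3] n>= 2.0
```

Request:
move_arm(rows=[[0,0,0.2,1.2,-1.9,35,0.35],[0,0,0.2,1.2,-1.9,70,0.35],[0,0,0.2,1.2,-1.9,85,0.35],[0,0,0.2,1.2,-1.9,94,0.35],[0,0,0.2,1.2,-1.9,94,0.35],[0,0,0.2,1.2,-1.9,94,0.6],[0,0,0.2,1.2,-1.9,94,0.6],[0,0,0.2,1.2,-1.9,94,0.6],[0,0,0.2,1.2,-1.9,94,0.6],[0,0,0.2,1.2,-1.9,94,0.6]], squeeze=30)

```text
t: 1.98
tcp_pos: [0.5373, 0.3942, 0.1087]
tool_rot: [0.532, 0.847, 0.001, 0.0]
force: [-0.5, 0.6, 2.5]
finger_gap: 0.458
gripper_force: 32.1
```

```bash
python3 - <<'E'
from h import *
snap("scene","s2.png",(390,170,520,290),5)
delta(537.2,392.5,106,115.6)
E
```

```text
t 2.03 tcp [537.3 394.2 108.7] gap 0.458 F [-1.2  0.6  3.8] q6goal 11
  turn [ 0.1 -0.   0.1] shift [-1.5 -0.8  2.7] n>= 1.0
```

View pics/s2.png

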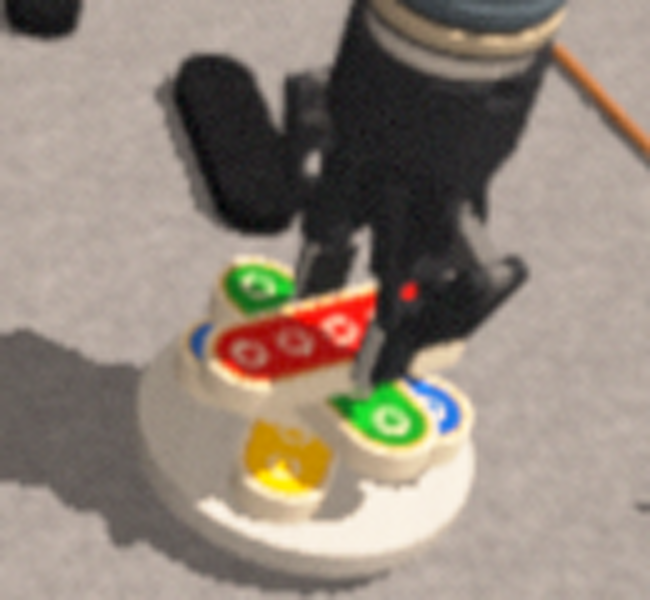

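Request:
move_arm(rows=[[0,0,0,0,0,-8,0.6],[0,0,0,0,0,-30,0.6],[0,0,0,0,0,-60,0.6],[0,0,0,0,0,-90,0.6],[0,0,0,0,0,-90,0.6]])

```text
t: 2.45
tcp_pos: [0.5403, 0.3954, 0.2045]
tool_rot: [0.532, 0.847, 0.006, 0.003]
force: [1.2, 1.7, -0.3]
finger_gap: 0.458
gripper_force: 31.8
```

```bash
python3 - <<'E'
from h import *
delta(425.5,-117.6,150,39)
E
```

```text
t 2.45 tcp [540.3 395.4 204.5] gap 0.458 F [ 1.2  1.7 -0.3] q6goal 36
  turn [ 0.6 -0.5 76.8] shift [-412.2 -327.    50.3] n>= 13.0
```

Request:
move_arm(rows=[[0,0,76.8,-412,-327,45,0.6],[0,0,76.8,-412,-327,45,0.6],[0,0,76.8,-412,-327,45,0.6],[0,0,76.8,-412,-327,45,0.6],[0,0,76.8,-412,-327,45,0.6],[0,0,76.8,-412,-327,45,0.6],[0,0,76.8,-412,-327,45,0.6],[0,0,76.8,-412,-327,45,0.6],[0,0,76.8,-412,-327,45,0.6],[0,0,76.8,-412,-327,45,0.6],[0,0,76.8,-412,-327,45,0.6],[0,0,76.8,-412,-327,45,0.6]])

```text
t: 3.45
tcp_pos: [0.4266, -0.0942, 0.1548]
tool_rot: [0.943, 0.332, 0.0, 0.0]
force: [0.9, -0.8, -1.5]
finger_gap: 0.458
gripper_force: 31.8
```

Request:
move_arm(rows=[[0,0,0,0,0,0,0.6],[0,0,0,0,0,0,0.6],[0,0,0,0,0,0,0.6],[0,0,0,0,0,0,0.6]])

```text
t: 3.78
tcp_pos: [0.4272, -0.0912, 0.1548]
tool_rot: [0.943, 0.334, -0.0, -0.0]
force: [0.6, 0.2, -1.5]
finger_gap: 0.455
gripper_force: 31.8
```

```bash
python3 - <<'E'
from h import *
s=snap("wrist","w3.png"); W=cloud(s); m=masks(s)["red"]
b=m&(W[...,2]<.02); print("stand",rect(W[b][:,:2]))
b=m&(W[...,2]>.08); print("plaque",rect(W[b][:,:2]),np.median(W[b][:,2]))
T=W[W[...,2]>.08]
delta(425.5,-117.6,51,39)
E
```

```text
stand (array([ 440.4, -106.5]), 66.9, 123.2, 39.0)
plaque (array([423.2, -92.8]), 30.9, 113.8, 39.2) 0.14135111575776457
t 3.83 tcp [427.3 -90.9 154.8] gap 0.456 F [ 0.8  0.5 -0.9] q6goal 36
  turn [-0.   0.   0.1] shift [-18.3  19.6 103.8] n>= 3.0
```

View pics/w3.png

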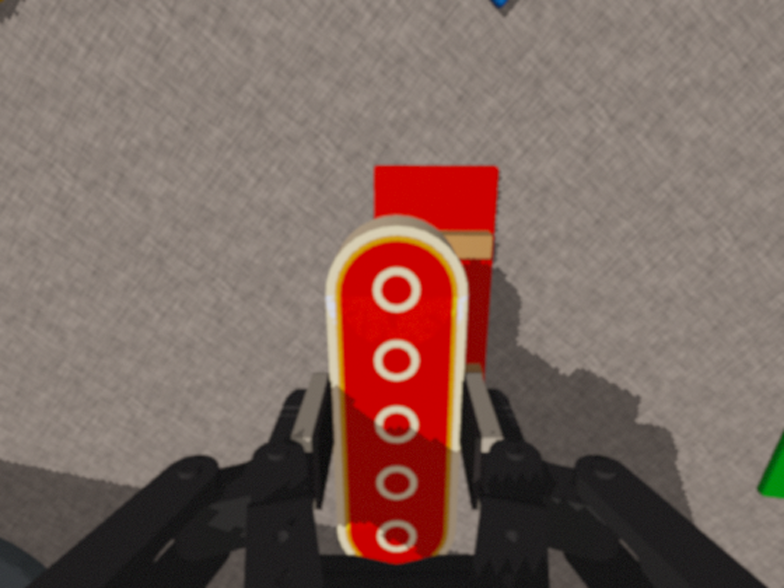

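Request:
move_arm(rows=[[0,0,0,-13.7,21,0,0.6],[0,0,0,-13.7,21,30,0.6],[0,0,0,-13.7,21,60,0.6],[0,0,0,-13.7,21,85,0.6],[0,0,0,-13.7,21,96,0.6],[0,0,0,-13.7,21,100,0.6],[0,0,0,-13.7,21,102,0.6],[0,0,0,-13.7,21,102,0.6],[0,0,0,-13.7,21,102,0.6]])

```text
t: 4.58
tcp_pos: [0.4306, -0.1169, 0.0534]
tool_rot: [0.943, 0.334, 0.001, 0.001]
force: [0.4, -0.4, -1.4]
finger_gap: 0.456
gripper_force: 31.7
```

```bash
python3 - <<'E'
from h import *
s=snap("wrist","w4.png"); W=cloud(s); m=masks(s)["red"]
b=m&(W[...,2]<.02); print("stand",rect(W[b][:,:2]))
b=m&(W[...,2]>.028); print("plaque",rect(W[b][:,:2]),np.median(W[b][:,2]))
delta(425.5,-117.6,50,39)
E
```

```text
stand (array([ 425.4, -118. ]), 67.1, 160.9, 38.7)
plaque (array([ 424.4, -116.3]), 43.7, 114.0, 44.1) 0.04000810879246022
t 4.63 tcp [ 430.6 -117.1   53.6] gap 0.455 F [-0.5 -0.  -1.5] q6goal 36
  turn [ 0.1 -0.   0. ] shift [-4.3 -2.8  3.6] n>= 1.0
```

```bash
cat >> h.py <<'E'
def rel(c,zmin,lo=.004,hi=.013,S=None):
    """plaque relative to stand, from wrist view; stand assumed fully visible in extent unless S=(x,y,ang) given"""
    s=imaging.snapshot("wrist"); W=cloud(s); m=masks(s)[c].astype(np.uint8)
    def big(b):
        k,l,st,ce=cv2.connectedComponentsWithStats(b.astype(np.uint8),connectivity=4)
        return l==1+np.argmax(st[1:,4])
    p=big((m>0)&(W[...,2]>zmin)); pr=rect(W[p][:,:2])
    print("plaque",pr,"z",np.median(W[p][:,2]).round(4))
    if S is None:
        b=(m>0)&(W[...,2]<hi)&(W[...,2]>lo); sr=rect(W[b][:,:2]); print("stand",sr); S=(*sr[0],sr[3])
    d=R.from_quat(readout.sense()["tool_rot"]).inv().apply([S[0]-pr[0][0],S[1]-pr[0][1],0])
    print("move tool xy",np.round(d,1),"plaque-stand angle",round((pr[3]-S[2]+90)%180-90,1))
E
python3 - <<'E'
from h import *
rel("red",.036)
E
```

```text
plaque (array([ 426.7, -118.7]), 30.9, 114.1, 39.1) z 0.0401
stand (array([ 425.9, -116.9]), 65.7, 158.9, 38.9)
move tool xy [ 0.5 -1.9 -0. ] plaque-stand angle 0.2
```

Request:
move_arm(rows=[[0,0,0,0.5,-1.5,0,0.6],[0,0,0,0.5,-1.5,2,0.6],[0,0,0,0.5,-1.5,3.2,0.6],[0,0,0,0.5,-1.5,3.8,0.6],[0,0,0,0.5,-1.5,3.8,0.6],[0,0,0,0.5,-1.5,3.8,0.6]])

```text
t: 5.18
tcp_pos: [0.4295, -0.1157, 0.0506]
tool_rot: [0.943, 0.333, 0.001, 0.001]
force: [-1.4, 1.1, 16.4]
finger_gap: 0.459
gripper_force: 33.7
```

```bash
python3 - <<'E'
from h import *
rel("red",.034)
delta(425.5,-117.6,50,39)
E
```

```text
plaque (array([ 425.4, -117.4]), 30.9, 114.2, 39.0) z 0.0372
stand (array([ 426. , -116.8]), 66.0, 158.7, 38.7)
move tool xy [ 0.8 -0.1  0. ] plaque-stand angle 0.3
t 5.23 tcp [ 429.5 -115.8   50.6] gap 0.46 F [-1.4  1.3 17.1] q6goal 36
  turn [ 0.1 -0.  -0. ] shift [-4.3 -1.1  0.6] n>= 1.0
```

Request:
move_arm(rows=[[0,0,0,0,0,-0.5,0.45],[0,0,0,0,0,-0.5,0.35],[0,0,0,0,0,-0.5,0.3],[0,0,0,0,0,-0.5,0.3],[0,0,0,0,0,-15,0.3],[0,0,0,0,0,-40,0.3],[0,0,0,0,0,-80,0.3],[0,0,0,0,0,-120,0.3],[0,0,0,0,0,-150,0.3],[0,0,0,0,0,-150,0.3]])

```text
t: 6.07
tcp_pos: [0.4323, -0.1172, 0.2038]
tool_rot: [0.943, 0.334, 0.004, 0.004]
force: [0.7, 0.7, -0.4]
finger_gap: 0.703
gripper_force: 0.0
```

```bash
python3 - <<'E'
from h import *
rel("red",.03)
delta(536,389,190,31.2)
E
```

```text
plaque (array([ 425.4, -117.5]), 29.6, 112.4, 39.3) z 0.0372
stand (array([ 425.7, -117. ]), 65.5, 158.7, 38.8)
move tool xy [ 0.5 -0.2  0. ] plaque-stand angle 0.5
t 6.12 tcp [ 431.1 -116.6  201.5] gap 0.702 F [-0.6 -0.  -0.3] q6goal -85
  turn [   0.3    0.6 -172.2] shift [ 399.5 -327.3   10.3] n>= 25.0
```

```bash
sed -i 's/    for a in (ang,ang+180,ang-180):/    X0=T.apply([1,0,0]); a0=np.degrees(np.arctan2(X0[1],X0[0]))\n    for a in (ang,ang+180,ang-180):/; s/if best is None or abs(q6)<abs(best\[0\]): best=(q6,a)/if abs(q6)<150 and (best is None or abs((a-a0+180)%360-180)<abs((best[1]-a0+180)%360-180)): best=(q6,a)/' h.py; python3 -c "
from h import *
delta(536,389,190,31.2)"
```

```text
t 6.12 tcp [ 431.1 -116.6  201.5] gap 0.702 F [-0.6 -0.  -0.3] q6goal 95
  turn [ 0.4 -0.2  7.8] shift [ 399.5 -327.3   10.3] n>= 13.0
```

Request:
move_arm(rows=[[0,0,7.8,400,-327,10,0.3],[0,0,7.8,400,-327,10,0.3],[0,0,7.8,400,-327,10,0.3],[0,0,7.8,400,-327,10,0.3],[0,0,7.8,400,-327,10,0.3],[0,0,7.8,400,-327,10,0.3],[0,0,7.8,400,-327,10,0.3],[0,0,7.8,400,-327,10,0.3],[0,0,7.8,400,-327,10,0.3],[0,0,7.8,400,-327,10,0.3],[0,0,7.8,400,-327,10,0.3],[0,0,7.8,400,-327,10,0.3]])

```text
t: 7.12
tcp_pos: [0.5289, 0.3687, 0.1866]
tool_rot: [0.963, 0.269, -0.002, 0.0]
force: [0.9, -1.1, -0.3]
finger_gap: 0.701
gripper_force: 0.0
```

Request:
move_arm(rows=[[0,0,0,0,0,0,0.3],[0,0,0,0,0,0,0.3],[0,0,0,0,0,0,0.3]])

```text
t: 7.37
tcp_pos: [0.5286, 0.3662, 0.187]
tool_rot: [0.963, 0.269, -0.002, 0.001]
force: [-0.9, 0.3, -0.1]
finger_gap: 0.702
gripper_force: 0.0
```

```bash
cat >> h.py <<'E'
def pile(c,lo,hi,zt):
    """grasp delta for the plaque with top heights lo..hi (m); zt = TCP z of the grasp (mm)"""
    s=imaging.snapshot("wrist"); W=cloud(s)
    b=(W[...,2]>lo)&(W[...,2]<hi)&(np.hypot(W[...,0]-.537,W[...,1]-.391)<.085)
    k,l,st,ce=cv2.connectedComponentsWithStats(b.astype(np.uint8)); b=l==1+np.argmax(st[1:,4])
    r=rect(W[b][:,:2]); m=masks(s)[c]&b; r2=rect(W[m][:,:2]); print("top face",r,"panel",r2)
    delta(*r2[0],zt,r2[3]); return s
E
python3 -c "
from h import *
pile('green',.07,.09,92.7)"
```

```text
top face (array([534.9, 388.4]), 39.9, 124.0, 31.7) panel (array([535.6, 388.3]), 30.3, 113.7, 31.8)
t 7.42 tcp [528.8 365.5 187.5] gap 0.703 F [-0.   0.2  0. ] q6goal 94
  turn [-0.   0.3 -0.7] shift [ 18.  -16.   94.7] n>= 3.0
```

Request:
move_arm(rows=[[0,0,-0.7,18,-16,20,0.35],[0,0,-0.7,18,-16,55,0.35],[0,0,-0.7,18,-16,80,0.35],[0,0,-0.7,18,-16,90,0.35],[0,0,-0.7,18,-16,94,0.35],[0,0,-0.7,18,-16,94,0.35],[0,0,-0.7,18,-16,94,0.6],[0,0,-0.7,18,-16,94,0.6],[0,0,-0.7,18,-16,94,0.6],[0,0,-0.7,18,-16,94,0.6],[0,0,-0.7,18,-16,94,0.6]])

```text
t: 8.33
tcp_pos: [0.5383, 0.3903, 0.0972]
tool_rot: [0.962, 0.274, 0.002, -0.0]
force: [-0.1, -2.1, 6.6]
finger_gap: 0.457
gripper_force: 31.0
```

Request:
move_arm(rows=[[0,0,0,0,0,-8,0.6],[0,0,0,0,0,-30,0.6],[0,0,0,0,0,-60,0.6],[0,0,0,0,0,-90,0.6],[0,0,0,0,0,-90,0.6],[0,0,0,0,0,-90,0.6]])

```text
t: 8.83
tcp_pos: [0.538, 0.3908, 0.1878]
tool_rot: [0.962, 0.275, 0.002, -0.001]
force: [-1.0, 0.2, -1.4]
finger_gap: 0.457
gripper_force: 30.6
```

```bash
python3 -c "
from h import *
delta(546.5,-358.5,150,30.4)"
```

```text
t 8.83 tcp [538.  390.8 187.8] gap 0.457 F [-1.   0.2 -1.4] q6goal 26
  turn [ 0.  -0.3  1.5] shift [-388.5  640.9   36.1] n>= 18.0
```

Request:
move_arm(rows=[[0,0,1.5,-388,641,0,0.6],[0,0,1.5,-388,641,0,0.6],[0,0,1.5,-388,641,0,0.6],[0,0,1.5,-388,641,0,0.6],[0,0,1.5,-388,641,0,0.6],[0,0,1.5,-388,641,0,0.6],[0,0,1.5,-388,641,0,0.6],[0,0,1.5,-388,641,0,0.6],[0,0,1.5,-388,641,0,0.6],[0,0,1.5,-388,641,0,0.6],[0,0,1.5,-388,641,0,0.6],[0,0,1.5,-388,641,0,0.6]])

```text
t: 9.83
tcp_pos: [0.5413, -0.1112, 0.1838]
tool_rot: [0.965, 0.262, -0.002, -0.001]
force: [-0.1, -0.1, -0.7]
finger_gap: 0.452
gripper_force: 30.7
```

```bash
python3 -c "
from h import *
delta(546.5,-358.5,150,30.4)"
```

```text
t 9.83 tcp [ 541.3 -111.2  183.8] gap 0.452 F [-0.1 -0.1 -0.7] q6goal 26
  turn [-0.2  0.1 -0.1] shift [-120.4  216.1   33.3] n>= 6.0
```

Request:
move_arm(rows=[[0,0,0,-120,216,33,0.6],[0,0,0,-120,216,33,0.6],[0,0,0,-120,216,33,0.6],[0,0,0,-120,216,33,0.6],[0,0,0,-120,216,33,0.6],[0,0,0,-120,216,33,0.6],[0,0,0,-120,216,33,0.6],[0,0,0,-120,216,33,0.6],[0,0,0,-120,216,33,0.6],[0,0,0,-120,216,33,0.6]])

```text
t: 10.67
tcp_pos: [0.5479, -0.3549, 0.1512]
tool_rot: [0.965, 0.262, -0.001, -0.002]
force: [0.8, 0.5, -1.7]
finger_gap: 0.454
gripper_force: 30.8
```

```bash
python3 -c "
from h import *
rel('green',.08,S=(546.5,-358.5,30.4))
delta(546.5,-358.5,80,30.4)"
```

```text
plaque (array([ 544.1, -355.5]), 31.2, 114.9, 30.6) z 0.1331
move tool xy [ 0.5  3.8 -0. ] plaque-stand angle 0.2
t 10.72 tcp [ 548.2 -354.8  151.7] gap 0.447 F [-0.5  0.3 -1. ] q6goal 26
  turn [-0.1  0.   0. ] shift [-3.3  2.5 71.7] n>= 2.0
```

Request:
move_arm(rows=[[0,0,0,0.5,3.8,20,0.6],[0,0,0,0.5,3.8,50,0.6],[0,0,0,0.5,3.8,75,0.6],[0,0,0,0.5,3.8,87,0.6],[0,0,0,0.5,3.8,91,0.6],[0,0,0,0.5,3.8,91,0.6],[0,0,0,0.5,3.8,91,0.6]])

```text
t: 11.3
tcp_pos: [0.5518, -0.36, 0.0624]
tool_rot: [0.965, 0.262, 0.001, 0.001]
force: [0.7, -0.4, -1.9]
finger_gap: 0.457
gripper_force: 30.8
```

```bash
python3 -c "
from h import *
rel('green',.034)
delta(546.5,-358.5,55.5,30.4)"
```

```text
plaque (array([ 548.1, -360.8]), 31.1, 115.0, 30.7) z 0.0443
stand (array([ 547.3, -358.6]), 65.3, 158.5, 30.9)
move tool xy [ 0.4 -2.3 -0. ] plaque-stand angle -0.2
t 11.35 tcp [ 552.  -360.4   63. ] gap 0.453 F [ 0.3 -0.6 -2.2] q6goal 26
  turn [ 0.2 -0.  -0. ] shift [-3.8 -4.5  7.4] n>= 1.0
```

Request:
move_arm(rows=[[0,0,0,0.4,-2.1,1,0.6],[0,0,0,0.4,-2.1,4,0.6],[0,0,0,0.4,-2.1,6,0.6],[0,0,0,0.4,-2.1,7.3,0.6],[0,0,0,0.4,-2.1,7.3,0.6],[0,0,0,0.4,-2.1,7.3,0.6]])

```text
t: 11.85
tcp_pos: [0.5504, -0.3581, 0.0553]
tool_rot: [0.965, 0.262, 0.0, 0.0]
force: [-1.8, 1.3, 6.8]
finger_gap: 0.456
gripper_force: 31.5
```

```bash
python3 -c "
from h import *
rel('green',.032)
delta(546.5,-358.5,55.5,30.4)"
```

```text
plaque (array([ 546.8, -358.7]), 31.2, 114.9, 30.5) z 0.0372
stand (array([ 547.1, -358.7]), 65.2, 159.1, 30.9)
move tool xy [0.3 0.2 0. ] plaque-stand angle -0.4
t 11.9 tcp [ 550.4 -358.1   55.2] gap 0.452 F [-1.   1.5  5.5] q6goal 26
  turn [ 0.  -0.  -0.1] shift [-3.6 -1.6 -0.3] n>= 1.0
```

Request:
move_arm(rows=[[0,0,0,0,0,-0.3,0.45],[0,0,0,0,0,-0.3,0.35],[0,0,0,0,0,-0.3,0.3],[0,0,0,0,0,-0.3,0.3],[0,0,0,0,0,-15,0.3],[0,0,0,0,0,-40,0.3],[0,0,0,0,0,-80,0.3],[0,0,0,0,0,-120,0.3],[0,0,0,0,0,-130,0.3],[0,0,0,0,0,-130,0.3]])

```text
t: 12.73
tcp_pos: [0.5523, -0.3598, 0.1886]
tool_rot: [0.965, 0.262, 0.003, 0.004]
force: [0.0, -0.5, -1.1]
finger_gap: 0.703
gripper_force: 0.0
```

```bash
python3 -c "
from h import *
rel('green',.03)
delta(536,390,175,78)"
```

```text
plaque (array([ 547.1, -358.7]), 30.0, 113.5, 30.8) z 0.0372
stand (array([ 547.2, -358.7]), 64.8, 158.2, 30.9)
move tool xy [0.1 0.1 0. ] plaque-stand angle -0.1
t 12.78 tcp [ 550.9 -358.6  185.7] gap 0.699 F [ 0.2 -0.4  0. ] q6goal 48
  turn [  0.2   0.  -47.6] shift [ 365.4 -653.5    8.7] n>= 18.0
```

Request:
move_arm(rows=[[0,0,0,365,-653,9,0.3],[0,0,0,365,-653,9,0.3],[0,0,0,365,-653,9,0.3],[0,0,0,365,-653,9,0.3],[0,0,0,365,-653,9,0.3],[0,0,0,365,-653,9,0.3],[0,0,0,365,-653,9,0.3],[0,0,0,365,-653,9,0.3],[0,0,0,365,-653,9,0.3],[0,0,0,365,-653,9,0.3],[0,0,0,365,-653,9,0.3],[0,0,0,365,-653,9,0.3]])

```text
t: 13.78
tcp_pos: [0.538, 0.1437, 0.1754]
tool_rot: [0.965, 0.262, -0.003, -0.001]
force: [-0.5, -0.4, 1.1]
finger_gap: 0.698
gripper_force: 0.0
```

```bash
python3 -c "
from h import *
delta(536,390,175,78)"
```

```text
t 13.78 tcp [538.  143.7 175.4] gap 0.698 F [-0.5 -0.4  1.1] q6goal 48
  turn [ -0.2   0.2 -47.7] shift [ 122.7 -213.5    0.4] n>= 7.0
```

Request:
move_arm(rows=[[0,0,-47.7,123,-214,0,0.3],[0,0,-47.7,123,-214,0,0.3],[0,0,-47.7,123,-214,0,0.3],[0,0,-47.7,123,-214,0,0.3],[0,0,-47.7,123,-214,0,0.3],[0,0,-47.7,123,-214,0,0.3],[0,0,-47.7,123,-214,0,0.3],[0,0,-47.7,123,-214,0,0.35],[0,0,-47.7,123,-214,0,0.35],[0,0,-47.7,123,-214,0,0.35],[0,0,-47.7,123,-214,0,0.35],[0,0,-47.7,123,-214,0,0.35]])

```text
t: 14.78
tcp_pos: [0.5384, 0.3873, 0.1777]
tool_rot: [0.778, 0.629, -0.001, -0.0]
force: [0.1, -0.2, 0.4]
finger_gap: 0.646
gripper_force: 0.0
```

```bash
python3 -c "
from h import *
pile('blue',.056,.072,76.7)"
```

```text
top face (array([534.1, 392.2]), 40.1, 124.6, 72.4) panel (array([534.5, 392.7]), 30.2, 113.7, 72.4)
t 14.83 tcp [538.5 387.5 177.9] gap 0.654 F [0.3 0.3 0.1] q6goal 54
  turn [-0.   0.   5.5] shift [  4.3  -5.  101.2] n>= 3.0
```

Request:
move_arm(rows=[[0,0,5.5,4.3,-5,25,0.35],[0,0,5.5,4.3,-5,60,0.35],[0,0,5.5,4.3,-5,87,0.35],[0,0,5.5,4.3,-5,97,0.35],[0,0,5.5,4.3,-5,101,0.35],[0,0,5.5,4.3,-5,101,0.35],[0,0,5.5,4.3,-5,101,0.35],[0,0,5.5,4.3,-5,101,0.35]])

```text
t: 15.5
tcp_pos: [0.5356, 0.3946, 0.0791]
tool_rot: [0.806, 0.592, 0.002, 0.0]
force: [0.1, -0.3, -0.2]
finger_gap: 0.65
gripper_force: 0.0
```

Request:
move_arm(rows=[[0,0,0,0,0,0,0.6],[0,0,0,0,0,0,0.6],[0,0,0,0,0,0,0.6],[0,0,0,0,0,0,0.6],[0,0,0,0,0,0,0.6]])

```text
t: 15.92
tcp_pos: [0.5354, 0.3945, 0.0791]
tool_rot: [0.806, 0.592, 0.002, 0.0]
force: [-0.2, -0.4, 6.4]
finger_gap: 0.46
gripper_force: 30.9
```

Request:
move_arm(rows=[[0,0,0,0,0,-8,0.6],[0,0,0,0,0,-30,0.6],[0,0,0,0,0,-60,0.6],[0,0,0,0,0,-100,0.6],[0,0,0,0,0,-100,0.6],[0,0,0,0,0,-100,0.6]])

```text
t: 16.42
tcp_pos: [0.5356, 0.3949, 0.1805]
tool_rot: [0.806, 0.592, 0.003, 0.001]
force: [0.5, -0.8, -2.1]
finger_gap: 0.455
gripper_force: 30.6
```

```bash
python3 -c "
from h import *
delta(645.5,-13.5,150,178.8)"
```

```text
t 16.42 tcp [535.6 394.9 180.5] gap 0.455 F [ 0.5 -0.8 -2.1] q6goal 90
  turn [ 0.1 -0.4 73.8] shift [-356.8  227.1   29.9] n>= 11.0
```

Request:
move_arm(rows=[[0,0,73.8,-357,227,20,0.6],[0,0,73.8,-357,227,20,0.6],[0,0,73.8,-357,227,20,0.6],[0,0,73.8,-357,227,20,0.6],[0,0,73.8,-357,227,20,0.6],[0,0,73.8,-357,227,20,0.6],[0,0,73.8,-357,227,20,0.6],[0,0,73.8,-357,227,20,0.6],[0,0,73.8,-357,227,20,0.6],[0,0,73.8,-357,227,20,0.6],[0,0,73.8,-357,227,20,0.6],[0,0,73.8,-357,227,20,0.6]])

```text
t: 17.42
tcp_pos: [0.6433, -0.0183, 0.1551]
tool_rot: [1.0, -0.014, -0.001, -0.0]
force: [0.6, -0.5, -1.1]
finger_gap: 0.458
gripper_force: 30.7
```

Request:
move_arm(rows=[[0,0,0,0,0,0,0.6],[0,0,0,0,0,0,0.6],[0,0,0,0,0,0,0.6]])

```text
t: 17.67
tcp_pos: [0.6427, -0.0126, 0.1565]
tool_rot: [1.0, -0.009, -0.001, -0.0]
force: [0.6, 0.3, -1.6]
finger_gap: 0.455
gripper_force: 30.7
```

```bash
python3 -c "
from h import *
rel('blue',.1,S=(645.5,-13.5,178.8))
delta(645.5,-13.5,80,178.8)"
```

```text
plaque (array([638.8, -11.9]), 31.0, 115.4, 179.1) z 0.1405
move tool xy [ 6.7  1.5 -0. ] plaque-stand angle 0.3
t 17.72 tcp [642.9 -12.6 156.8] gap 0.458 F [-0.9 -0.1 -1.4] q6goal 90
  turn [-0.   0.1  0.1] shift [ 2.7  0.8 76.8] n>= 2.0
```

Request:
move_arm(rows=[[0,0,0,6.7,1.5,20,0.6],[0,0,0,6.7,1.5,50,0.6],[0,0,0,6.7,1.5,80,0.6],[0,0,0,6.7,1.5,93,0.6],[0,0,0,6.7,1.5,97,0.6],[0,0,0,6.7,1.5,97,0.6],[0,0,0,6.7,1.5,97,0.6]])

```text
t: 18.3
tcp_pos: [0.6513, -0.0159, 0.0611]
tool_rot: [1.0, -0.01, 0.001, 0.0]
force: [-0.4, -0.1, -0.9]
finger_gap: 0.452
gripper_force: 30.7
```

```bash
python3 -c "
from h import *
rel('blue',.034)"
```

```text
plaque (array([647.4, -15.3]), 31.1, 115.2, 179.1) z 0.0452
stand (array([643.4, -13. ]), 66.0, 158.6, 178.4)
move tool xy [-4.  -2.2 -0. ] plaque-stand angle 0.7
```

Request:
move_arm(rows=[[0,0,0.3,-3.7,-2.1,1,0.6],[0,0,0.3,-3.7,-2.1,4,0.6],[0,0,0.3,-3.7,-2.1,6.5,0.6],[0,0,0.3,-3.7,-2.1,8.2,0.6],[0,0,0.3,-3.7,-2.1,8.2,0.6],[0,0,0.3,-3.7,-2.1,8.2,0.6]])

```text
t: 18.85
tcp_pos: [0.6468, -0.0141, 0.0531]
tool_rot: [1.0, -0.013, 0.0, 0.0]
force: [-1.7, 0.8, 5.4]
finger_gap: 0.456
gripper_force: 31.4
```

```bash
python3 -c "
from h import *
rel('blue',.032)"
```

```text
plaque (array([643. , -13.4]), 31.1, 114.8, 178.7) z 0.0372
stand (array([643. , -13.3]), 65.5, 158.9, 178.5)
move tool xy [-0.  -0.1 -0. ] plaque-stand angle 0.2
```

Request:
move_arm(rows=[[0,0,0,0,0,-0.3,0.45],[0,0,0,0,0,-0.3,0.35],[0,0,0,0,0,-0.3,0.3],[0,0,0,0,0,-0.3,0.3],[0,0,0,0,0,-15,0.3],[0,0,0,0,0,-40,0.3],[0,0,0,0,0,-80,0.3],[0,0,0,0,0,-120,0.3],[0,0,0,0,0,-130,0.3],[0,0,0,0,0,-130,0.3]])

```text
t: 19.73
tcp_pos: [0.6495, -0.0146, 0.1863]
tool_rot: [1.0, -0.013, 0.005, 0.001]
force: [0.2, -0.5, -0.1]
finger_gap: 0.697
gripper_force: 0.0
```

```bash
python3 -c "
from h import *
rel('blue',.03)
delta(536,387,165,162)"
```

```text
plaque (array([643.3, -13.5]), 30.0, 113.4, 179.0) z 0.0372
stand (array([643.2, -13.4]), 64.9, 157.2, 178.5)
move tool xy [-0.1 -0.1 -0. ] plaque-stand angle 0.5
t 19.78 tcp [647.6 -14.3 183.5] gap 0.7 F [-0.8 -0.6 -0.1] q6goal 144
  turn [ 0.  -0.2 16.5] shift [-122.5 -398.1   17.8] n>= 10.0
```

Request:
move_arm(rows=[[0,0,16.5,-122,-398,18,0.3],[0,0,16.5,-122,-398,18,0.3],[0,0,16.5,-122,-398,18,0.3],[0,0,16.5,-122,-398,18,0.3],[0,0,16.5,-122,-398,18,0.3],[0,0,16.5,-122,-398,18,0.3],[0,0,16.5,-122,-398,18,0.35],[0,0,16.5,-122,-398,18,0.35],[0,0,16.5,-122,-398,18,0.35],[0,0,16.5,-122,-398,18,0.35],[0,0,16.5,-122,-398,18,0.35],[0,0,16.5,-122,-398,18,0.35]])

```text
t: 20.78
tcp_pos: [0.5326, 0.3888, 0.1606]
tool_rot: [0.988, -0.154, -0.002, 0.002]
force: [0.4, -1.1, -0.2]
finger_gap: 0.65
gripper_force: 0.0
```

Request:
move_arm(rows=[[0,0,0,0,0,0,0.35],[0,0,0,0,0,0,0.35],[0,0,0,0,0,0,0.35]])

```text
t: 21.03
tcp_pos: [0.5359, 0.3852, 0.163]
tool_rot: [0.987, -0.158, -0.001, 0.001]
force: [-0.1, 0.1, 0.4]
finger_gap: 0.652
gripper_force: 0.0
```

```bash
python3 -c "
from h import *
pile('yellow',.04,.056,63)"
```

```text
top face (array([532.9, 389.1]), 40.1, 123.8, 160.7) panel (array([533. , 388.8]), 33.1, 116.4, 160.5)
t 21.08 tcp [536.1 385.3 163.4] gap 0.651 F [-0.1 -0.4 -0. ] q6goal 146
  turn [0.  0.  1.3] shift [ -3.9  -2.4 100.4] n>= 3.0
```

Request:
move_arm(rows=[[0,0,1.2,-3.9,-2.4,25,0.35],[0,0,1.2,-3.9,-2.4,60,0.35],[0,0,1.2,-3.9,-2.4,86,0.35],[0,0,1.2,-3.9,-2.4,96,0.35],[0,0,1.2,-3.9,-2.4,100,0.35],[0,0,1.2,-3.9,-2.4,100,0.35],[0,0,1.2,-3.9,-2.4,100,0.35],[0,0,1.2,-3.9,-2.4,100,0.35]])

```text
t: 21.75
tcp_pos: [0.534, 0.391, 0.0658]
tool_rot: [0.986, -0.167, 0.002, -0.001]
force: [0.8, 1.4, 0.2]
finger_gap: 0.652
gripper_force: 0.0
```

Request:
move_arm(rows=[[0,0,0,0,0,0,0.6],[0,0,0,0,0,0,0.6],[0,0,0,0,0,0,0.6],[0,0,0,0,0,0,0.6],[0,0,0,0,0,0,0.6]])

```text
t: 22.17
tcp_pos: [0.5334, 0.3908, 0.0658]
tool_rot: [0.986, -0.167, 0.001, -0.001]
force: [-1.2, -1.9, 6.6]
finger_gap: 0.451
gripper_force: 30.1
```

Request:
move_arm(rows=[[0,0,0,0,0,-8,0.6],[0,0,0,0,0,-30,0.6],[0,0,0,0,0,-60,0.6],[0,0,0,0,0,-90,0.6],[0,0,0,0,0,-90,0.6],[0,0,0,0,0,-90,0.6]])

```text
t: 22.67
tcp_pos: [0.5337, 0.3913, 0.1566]
tool_rot: [0.986, -0.167, 0.002, -0.002]
force: [-0.3, -0.3, -1.6]
finger_gap: 0.455
gripper_force: 30.6
```

```bash
python3 -c "
from h import *
delta(460,158.3,140,153)"
```

```text
t 22.67 tcp [533.7 391.3 156.6] gap 0.455 F [-0.3 -0.3 -1.6] q6goal 136
  turn [-0.2 -0.2  7.8] shift [  7.1 244.4  15.6] n>= 6.0
```

Request:
move_arm(rows=[[0,0,7.8,7,244,12,0.6],[0,0,7.8,7,244,12,0.6],[0,0,7.8,7,244,12,0.6],[0,0,7.8,7,244,12,0.6],[0,0,7.8,7,244,12,0.6],[0,0,7.8,7,244,12,0.6],[0,0,7.8,7,244,12,0.6],[0,0,7.8,7,244,12,0.6],[0,0,7.8,7,244,12,0.6],[0,0,7.8,7,244,12,0.6],[0,0,7.8,7,244,12,0.6],[0,0,7.8,7,244,12,0.6]])

```text
t: 23.67
tcp_pos: [0.459, 0.1589, 0.1417]
tool_rot: [0.973, -0.233, 0.0, -0.0]
force: [-0.0, 0.6, -1.3]
finger_gap: 0.451
gripper_force: 30.9
```

```bash
python3 -c "
from h import *
rel('yellow',.1,S=(459.5,158.3,153))
delta(460,158.3,80,153)"
```

```text
plaque (array([430.5, 173.4]), 33.6, 53.0, 153.9) z 0.1231
move tool xy [32.7  0.3  0. ] plaque-stand angle 0.9
t 23.72 tcp [458.9 158.8 141.7] gap 0.448 F [ 0.5  0.3 -1.7] q6goal 136
  turn [-0.  -0.   0.1] shift [ 1.2 -0.  61.7] n>= 2.0
```

Request:
move_arm(rows=[[0,0,0,3,0,20,0.6],[0,0,0,3,0,45,0.6],[0,0,0,3,0,68,0.6],[0,0,0,3,0,76,0.6],[0,0,0,3,0,78,0.6],[0,0,0,3,0,78,0.6],[0,0,0,3,0,78,0.6]])

```text
t: 24.3
tcp_pos: [0.462, 0.1568, 0.0645]
tool_rot: [0.972, -0.234, 0.001, -0.0]
force: [0.6, 0.4, -2.8]
finger_gap: 0.454
gripper_force: 30.9
```

```bash
python3 - <<'E'
from h import *
s=snap("wrist","w5.png"); W=cloud(s)
h=cv2.cvtColor(s["img"],cv2.COLOR_RGB2HSV).astype(int)
m=(h[...,0]>19)&(h[...,0]<36)&(h[...,1]>130)&(h[...,2]>40)
near=np.hypot(W[...,0]-.46,W[...,1]-.158)<.1
print("plaque",rect(W[m&near&(W[...,2]>.035)][:,:2]),"z",np.median(W[m&near&(W[...,2]>.035)][:,2]),"stand",rect(W[m&near&(W[...,2]<.013)][:,:2]))
E
```

```text
plaque (array([462.5, 157.6]), 46.4, 117.9, 158.7) z 0.045879912158956294 stand (array([459.4, 157.4]), 67.4, 159.9, 152.8)
```

View pics/w5.png

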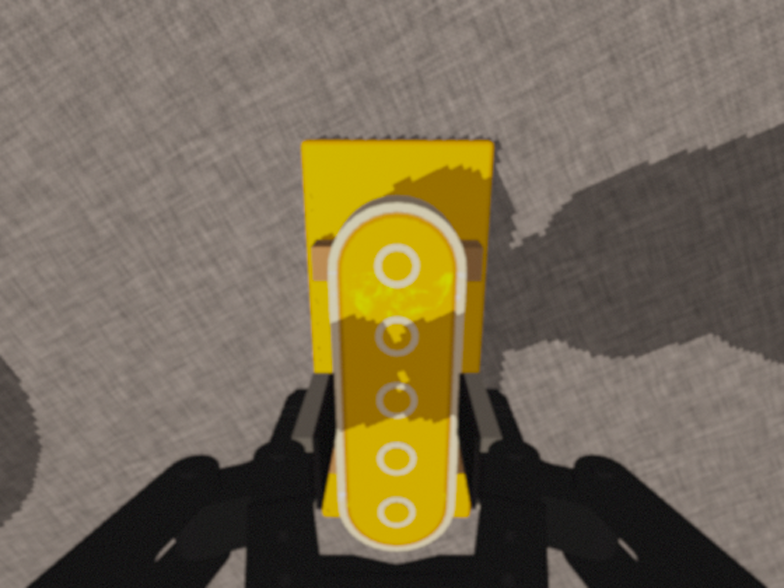

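The view shows the yellow plaque over its stand, slightly right of centre. A shadow splits its panel, so I'll widen the yellow mask.

```bash
cat > y.py <<'E'
from h import *
def yel(zmin):
    s=imaging.snapshot("wrist"); W=cloud(s)
    h=cv2.cvtColor(s["img"],cv2.COLOR_RGB2HSV).astype(int)
    m=(h[...,0]>17)&(h[...,0]<36)&(h[...,1]>110)&(h[...,2]>40)&(np.hypot(W[...,0]-.46,W[...,1]-.158)<.1)
    p=cv2.morphologyEx((m&(W[...,2]>zmin)).astype(np.uint8),cv2.MORPH_CLOSE,np.ones((7,7))); p=cv2.morphologyEx(p,cv2.MORPH_OPEN,np.ones((15,15)))>0
    p&=W[...,2]>zmin
    b=cv2.morphologyEx((m&(W[...,2]<.013)).astype(np.uint8),cv2.MORPH_OPEN,np.ones((5,5)))>0
    a=rect(W[p][:,:2]); c=rect(W[b][:,:2]); print(a,np.median(W[p][:,2]).round(4),c)
    print(R.from_quat(readout.sense()["tool_rot"]).inv().apply([*(c[0]-a[0]),0]).round(1))
E
python3 -c "
from y import *
yel(.04)"
```

```text
(array([463. , 157.8]), 37.7, 118.2, 153.0) 0.0462 (array([456.8, 159.4]), 68.9, 166.4, 152.9)
[-6.2  1.4 -0. ]
```

Request:
move_arm(rows=[[0,0,0,-3,0.5,1,0.6],[0,0,0,-3,0.5,4,0.6],[0,0,0,-3,0.5,6,0.6],[0,0,0,-3,0.5,7,0.6],[0,0,0,-3,0.5,7,0.6],[0,0,0,-3,0.5,7,0.6]])

```text
t: 24.9
tcp_pos: [0.4585, 0.1574, 0.0567]
tool_rot: [0.972, -0.234, -0.0, 0.0]
force: [0.1, -0.7, -1.2]
finger_gap: 0.454
gripper_force: 30.9
```

```bash
python3 -c "
from y import *
yel(.034)
snap('wrist','w6.png')"
```

```text
(array([459.2, 158.5]), 37.6, 118.6, 153.0) 0.0381 (array([457.2, 159.4]), 68.9, 166.0, 152.7)
[-2.2  0.1  0. ]
```

View pics/w6.png

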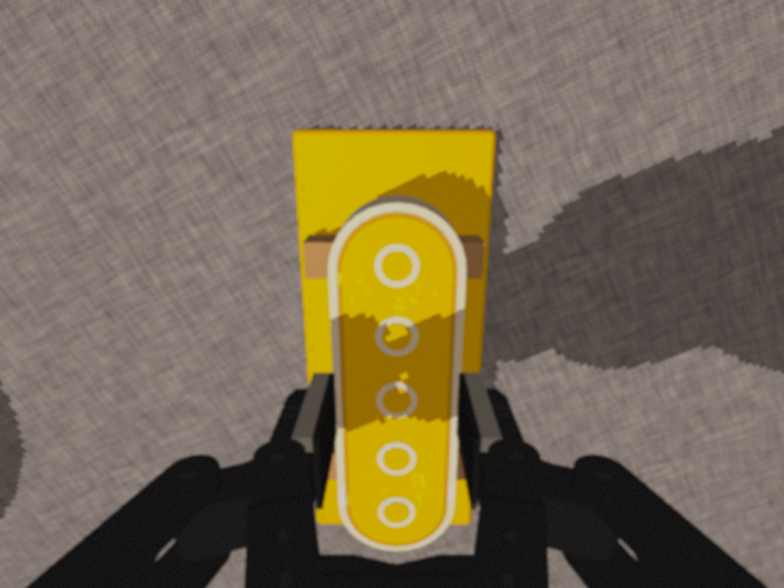

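Request:
move_arm(rows=[[0,0,0,0.6,-1,0.3,0.6],[0,0,0,0.6,-1,0.8,0.6],[0,0,0,0.6,-1,1.3,0.6],[0,0,0,0.6,-1,1.3,0.6],[0,0,0,0.6,-1,1.3,0.6]])

```text
t: 25.42
tcp_pos: [0.4598, 0.1581, 0.0558]
tool_rot: [0.972, -0.234, 0.0, -0.0]
force: [-0.3, -0.3, 3.0]
finger_gap: 0.454
gripper_force: 31.2
```

```bash
python3 -c "
from y import *
yel(.034)"
```

```text
(array([460.6, 159.2]), 37.7, 118.3, 153.0) 0.0372 (array([456.2, 160. ]), 69.1, 168.3, 152.7)
[-4.3  1.3 -0. ]
```

Contact (3 N) and z = 37.2 mm, as with the others. Next I release, lift and retreat towards the centre, then check.

Request:
move_arm(rows=[[0,0,0,0,0,-0.2,0.45],[0,0,0,0,0,-0.2,0.35],[0,0,0,0,0,-0.2,0.3],[0,0,0,0,0,-0.2,0.3],[0,0,0,0,0,-15,0.3],[0,0,0,0,0,-40,0.3],[0,0,0,0,0,-80,0.3],[0,0,0,0,0,-120,0.3],[0,0,0,-40,0,-130,0.3],[0,0,0,-40,0,-130,0.3],[0,0,0,-40,0,-130,0.3]])

```text
t: 26.38
tcp_pos: [0.4223, 0.1767, 0.1865]
tool_rot: [0.972, -0.233, 0.0, -0.0]
force: [0.1, -0.7, -0.1]
finger_gap: 0.701
gripper_force: 0.0
```

```bash
python3 - <<'E'
from y import *
yel(.03)
snap('wrist','w7.png')
s=snap('scene','s7.png'); 
s=snap('top','t7.png'); W=cloud(s)
for x0,y0 in ((.672,.205),(.68,-.202)):
    b=(W[...,2]>.06)&(W[...,2]<.1)&(np.hypot(W[...,0]-x0,W[...,1]-y0)<.04); print(np.nanmean(W[b],0).round(3))
E
```

```text
(array([459.5, 158.1]), 34.6, 117.0, 153.1) 0.0372 (array([459.8, 157.9]), 68.2, 160.8, 152.9)
[0.4 0.  0. ]
[0.679 0.207 0.083]
[ 0.684 -0.202  0.078]
```

View pics/w7.png

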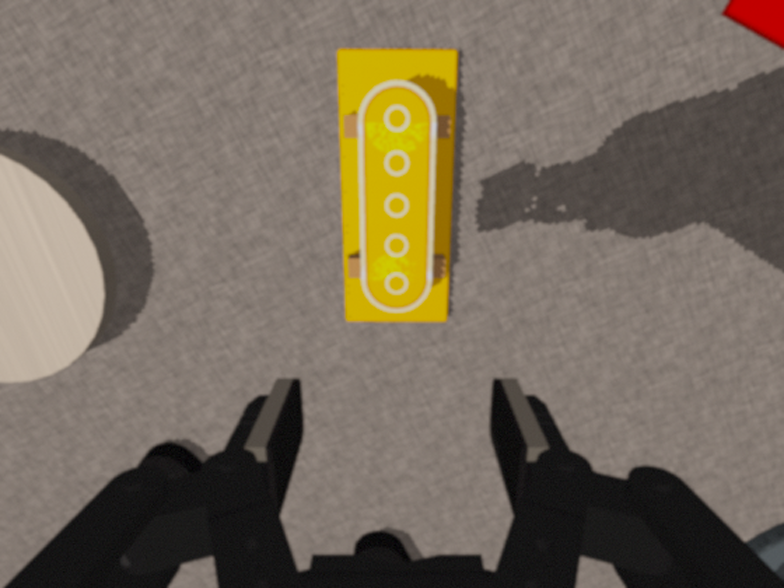

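View pics/s7.png

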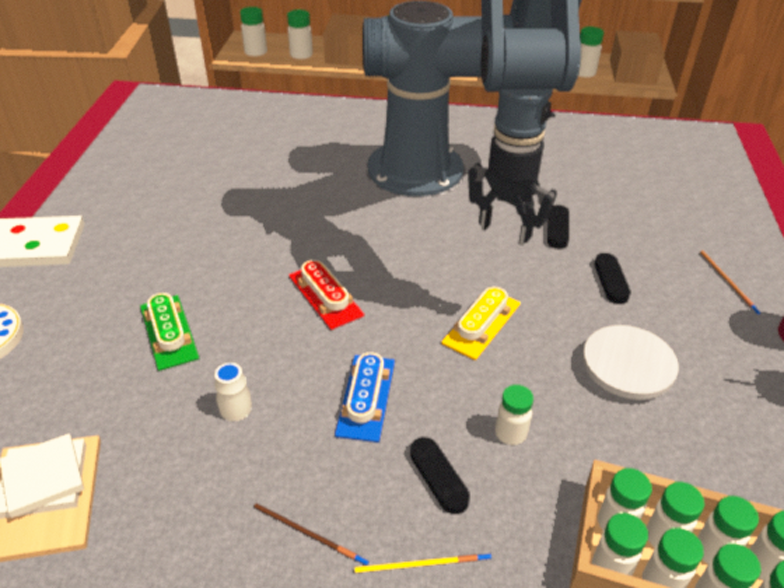

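The scene view shows all four plaques centred on their stands: green (168,322), red (325,287), yellow (483,313), blue (366,388). The jars at (232,390) and (515,415) are where they were, and the turntable is empty.

```bash
python3 -c "
from station import order
print(order.sign_off())"
```

```text
the job is handed in; nothing more can be done
None
```

All four plaques are on the stands of their own colour, painted side up, centred and resting on both ribs. Neither jar was touched, and I handed the job in at about 26.5 s.

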